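# Plug in the clinic's battery pack and start its captive bolt

### The job

Take the white battery pack off its parking cradle and plug it fully home in the grey dock, its square plug in the square socket and its captive bolt over the threaded hole. Then turn the square bolt head backward (anticlockwise from above) only until the bolt drops off the thread's start, and from there forward (clockwise) one full turn, so that the thread is started but not tightened. Finish while still gripping the bolt head, with the pack home in the dock, and leave the bottle, the canister and the basket where they stand.

Things in the scene. Friction and masses are not known exactly. Their poses are not given: they have to be found in the camera images.
- pack: loose white battery pack, about 0.5 kg. Origin: underside of its flange on the plug's axis; z up, x from the plug towards the bolt. Flange 126 x 50 x 10 mm (x -25.5 to 100.5 mm). On it, centred on the origin, the block to grasp: 44 (x) x 40 (y) mm, z 10 to 34 mm. A steel bolt hangs upright in it at x = 75 mm, y = 0. Starts level, its flange on the cradle's rails
- plug (a point): centre of the lower end of the pack's black square plug, 18 mm below the flange under the block. Plug 24 x 24 mm, its lowest 4 mm narrowed to 21 x 21
- bolt_head: steel square head of the bolt, 20 x 20 x 24 mm tall; origin at its centre, x and y square to its faces, z up. Its centre is 44 mm above the flange's underside (plus bolt_lift), on a round 12 mm shank. All the way down the shank reaches 27 mm below the flange, one thread lug near its tip reaching 12.5 mm from the axis; round it under the flange a tapered spigot 27 mm wide, 4.5 mm deep
- bolt (a joint): turn of the bolt in the pack, rad, unwrapped over many turns: grows when turned forward (clockwise from above), falls when turned backward. Its zero is an arbitrary mark: use changes. It starts 0.6 to 1.8 rad forward of where it will drop once the pack is home. It turns with almost no torque (about 0.02 N m) and cannot come out of the pack
- bolt_lift (a joint): height of the bolt in the pack, m: 0 all the way down (pack hanging free) to 0.030. It slides freely and only its 1.3 N weight lowers it: a tight grip holds it up; fingers loosely round the square (3 to 4 mm total gap) turn it and let it rise and drop. Pack home: rests at 0.0175 to 0.0195, climbs to 0.020 turned backward, then drops to 0.012; one turn forward from there: 0.004
- dock: fixed grey dock, 160 (x) x 90 (y) x 46 mm tall. Origin under the centre of the socket at the bottom of the dock, x from the socket towards the threaded hole, z up; the body spans x from -42.5 to 117.5 mm. Same x direction as the pack when plugged.
- socket (a point): centre of the mouth of the dock's square socket, level with the dock's flat top: 25.5 x 25.5 mm, deeper than the plug. Plugged home, the pack's origin is here and its flange lies flat on the dock's top.
- thread (a point): centre of the mouth of the threaded hole in the dock's top, 75 mm from the socket along the dock's x; hole 29.5 mm wide, inside it 7 mm down a single right-hand brass thread of 8 mm pitch, clear bore 16 mm. It also takes the pack's spigot. The bolt end rests on the thread; turned backward past the thread's start it drops 8 mm, turned on it would climb again
- cradle: fixed aluminium parking cradle, 150 x 70 mm, two rails along x at y = -23 and +23 mm, each 12 mm wide, 35 mm high. Origin on the work surface, beneath the pack's start origin.
- sanitiser: clear pump bottle with white pump, 76 mm wide, 152 mm tall; origin under its centre. Leave alone.
- wipes: orange wipes canister, 84 mm wide, 150 mm tall; origin under its centre. Leave alone.
- basket: blue open basket, 120 x 170 x 60 mm; origin under its centre. Leave alone.
Not all that is in view belongs to the job. Leave any turquoise look-alike of the pack alone.

How it is judged:
On the way, in this order (a step that is already met when the one before it is completed fails the run):
1. the pack is plugged fully home in the dock (distance between pack and socket below 0.003 m and angle between the z axis of pack and the z axis of dock, either way round below 0.03 rad), for 0.2 s.
2. the bolt has been turned backward until it dropped at the thread's start (distance between pack and socket below 0.004 m and value of joint bolt below 0 rad and value of joint bolt_lift between 0.009 and 0.0158 m), for 0.1 s.
At the end, for the whole second after the job is handed in: The pack is home in the dock (within 3 mm, flat within 0.03 rad), the bolt stands one turn (within a quarter turn, 4.75 to 7.8 rad) forward of the drop and within the started thread (lift 1 to 8.5 mm), still, and the fingers still grip its head with more than 5 N (all of step 1 and value of joint bolt between 4.75 and 7.8 rad and value of joint bolt_lift between 0.001 and 0.0085 m and velocity of joint bolt between -0.2 and 0.2 rad/s and contact force between the fingers and bolt_head above 5 N); the arm keeps its last pose, push and grip.
It fails at once if the bolt is turned backward far past the drop (more than 2.6 rad) (value of joint bolt below -2.6 rad).
It fails at once if a bystander is disturbed (moved over 30 mm or tipped) (distance of any of sanitiser, wipes, basket from where it was at the start of the episode above 0.03 m or angle between any of sanitiser, wipes's own z axis and vertical above 0.4 rad).
It also fails if it takes over 72 s, if anything falls off the work surface, if the arm or the gripper's body presses on something with over 40 N, if the wrist force passes 120 N, or if a joint passes its speed limit or range.

### The arm

A 6-joint arm with a two-finger parallel gripper is mounted at the origin on the work surface. World frame = base frame: x ahead of the robot, y to its left, z up, the work surface at z = 0. Lengths are in m, angles in rad, forces in N, time in s.
With the tool pointing down it reaches from about 0.25 to 0.775 m from the base axis. Payload 4 kg.
Tool frame: the origin (TCP) lies at the very end of the fingers, on their centre line; the grasp point (between the pads) lies hold_point_z behind it (hold_point_z is the distance from the TCP to the grasp point, in m); z points along the fingers, y is the direction in which the jaws open and shut (so a half turn about z gives the same grasp; the last joint's range is limited). The gripper opens to 94 mm and grips with 3 to 60 N. Pads are 16 mm wide; open, the fingers measure 119 mm over their backs; the gripper's body (75 mm by 177 mm) begins 78 mm behind the grasp point.
Start: joints at [-1.302, 0.087, 1.371, -0, 1.684, -0.103], TCP at [0.2, -0.512, 0.206] pointing down, gripper open.
Joint ranges: [-3.1, 3.1], [-0.76, 2.03], [0.27, 2.55], [-1.08, 4.22], [0.17, 2.65], [-2.57, 2.57]. Speed limits (rad/s): [2.79, 2.79, 3.14, 3.14, 3.14, 3.14].

### API

Orientations are given as [roll, pitch, yaw] about the fixed x, y, z axes, in that order (R = Rz(yaw) Ry(pitch) Rx(roll)).
In Python, from bench import * gives the robot as it stands.
- The arm moves only by the tool step_arm, never from a script. Its argument "increments" is text: rows parted by semicolons, each of 6 numbers parted by spaces: the shift along the tool's x, y, z in cm, then the turn, a rotation vector about the tool's x, y, z in rad. A call has 1 to 5 rows; each row shifts and turns the commanded pose from where the row before left it, along the tool's axes as they then stand; what a row does not reach is not made up. A row lasts 1/10 s, in which the tool goes at most 50 mm and 8.59 degrees, less where a joint would pass 70% of its speed; a pose out of reach is approached as far as the arm can. A call is refused whole if a number of a shift passes 5 or a number of a turn 0.15, either way. A call with a gripper value outside its range is refused whole. "claw" is the gripper's target within -1 to 1 (shut at 1, half-way at 0, fully open at -1), set as the call begins (left out, the last holds). The fingers move at their own pace and stop on an object; the grip force is fixed at half the most. Time passes only in rows, so rows that do not move let the fingers close. It gives the time, the measured TCP pose, the force and the opening at its end, in the units of the state.
- get_obs(): the state, without advancing time (a new reading comes with each control period).
- snapshot(name): name is "scene" or "top" or "wrist"; returns the picture (420x560x3 uint8, red, green, blue); there is no depth.
- calibration(name): a dict with "camera_matrix" (3x3 intrinsics, pixels), "k1" (the pictures are not rectified: a ray, as slopes to the right and down, at radius r is drawn at 1 + k1 r^2 times it, then the intrinsics apply), "eye" and "orientation" of the camera in the world; the wrist camera has in their place "tool_from_camera" (4x4, takes a point from camera to tool coordinates, whose origin is the TCP and whose axes are the flange's). Camera axes: x right, y up, looking along -z (the intrinsics and any distortion apply to the point x, -y, -z); pixel columns grow to the right and rows downward; lengths in m; the calibration is good to about 2 mm. A picture is of the moment at which its call begins: read the wrist's pose just before it. calibration takes no time and is no camera call.
- close_job(): hands the job in, once; it reports no verdict.
The state is a dict: "time": time; "joint_positions": joint angles; "qvel": joint speeds; "joint_torque": joint torques, N m; "tool_pos": TCP position; "ee_rot": TCP orientation; "wrist_force": force on the tool from outside, world axes, zero at the start; "wrist_torque": the same for the moment, N m; "width": finger opening in m.
Only numpy, scipy, OpenCV 4.12 (cv2) and the standard library are available. Lean on these libraries where they do the work, as an engineer would, in place of code of your own. Each camera call takes 0.05 s, during which the arm holds its last target. There are 200 camera calls.

## Working session

There is one attempt and no reset: what is moved stays moved. The work goes in short steps, Python scripts to look and compute and a tool call to move; the robot and the scene stay as the last step left them, time stands still between calls to the robot, and variables do not carry over. Pictures are saved under pics/ and viewed, about 8 in all and at most 12, crops included, and the job is handed in when it is done.

Besides the shell and the picture viewer there is one more tool, called after "Call:" as name(argument=value, ...) on one line, values as JSON. step_arm: Moves the arm, as the interface text tells. Its arguments: {"type":"object","properties":{"increments":{"type":"string"},"claw":{"type":"number"}},"required":["increments"]}

```bash
ls && mkdir -p pics && python3 - <<'E'
from bench import *
import cv2
o=get_obs();print({k:(v if not hasattr(v,'round') else v) for k,v in o.items()})
for n in ["scene","top","wrist"]:
    im=snapshot(n);cv2.imwrite(f"pics/{n}0.png",im[:,:,::-1]);print(n,calibration(n))
E
```

```text
pics
{'time': 0.0, 'joint_positions': array([-1.30210294e+00,  8.79364568e-02,  1.37223145e+00, -5.22719482e-05,
        1.68358585e+00, -1.03162051e-01]), 'qvel': array([ 7.56961898e-04,  1.48411363e-03,  3.02381460e-04, -3.15623025e-04,
        5.21627026e-05, -8.69034877e-05]), 'joint_torque': array([-3.75676518e-05, -3.40180314e+01, -3.02428365e+01,  7.17679155e-02,
        3.28087248e-02, -1.69701739e-04]), 'tool_pos': array([ 0.19964181, -0.5119057 ,  0.20432588]), 'ee_rot': array([-3.13943769e+00, -1.70872371e-04,  3.71849426e-01]), 'wrist_force': array([-0.11946975,  0.45146821,  0.44311632]), 'wrist_torque': array([ 0.00137838,  0.02373394, -0.02737115]), 'width': 0.09394360451554151}
scene {'camera_matrix': array([[432.60868082,   0.        , 279.40385033],
       [  0.        , 432.60868082, 214.15501818],
       [  0.        ,   0.        ,   1.        ]]), 'k1': -0.13017353369768675, 'eye': array([1.18289006, 0.38564988, 1.05485546]), 'orientation': array([ 0.651879  , -0.01214818,  2.08408614])}
top {'camera_matrix': array([[523.75442809,   0.        , 276.42714751],
       [  0.        , 523.75442809, 215.80063239],
       [  0.        ,   0.        ,   1.        ]]), 'k1': -0.13517949932593884, 'eye': array([0.30142478, 0.01593015, 1.29729252]), 'orientation': array([ 0.2044276 , -0.00326567, -1.64659951])}
wrist {'camera_matrix': array([[306.49623752,   0.        , 287.84542234],
       [  0.        , 306.49623752, 207.81424417],
       [  0.        ,   0.        ,   1.        ]]), 'k1': 0.010060174938207454, 'tool_from_camera': array([[-7.68900687e-04,  9.60644289e-01,  2.77780415e-01,
         8.00185569e-02],
       [ 9.99999567e-01,  8.84391252e-04, -2.90463427e-04,
        -1.40886344e-04],
       [-5.24698602e-04,  2.77780072e-01, -9.60644553e-01,
        -1.79349147e-01],
       [ 0.00000000e+00,  0.00000000e+00,  0.00000000e+00,
         1.00000000e+00]])}
```

```bash
python3 - <<'E'
import bench,cv2,numpy as np
print([n for n in dir(bench) if n[0]!='_'], getattr(bench,'hold_point_z',None))
E
```

```text
['IKError', 'calibration', 'close_job', 'get_obs', 'hold_point_z', 'snapshot'] 0.0188
```

View pics/top0.png

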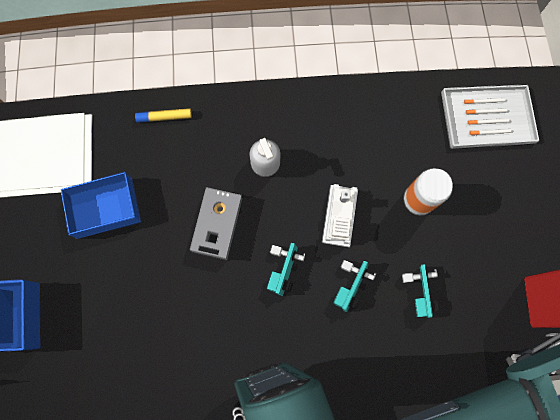

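View pics/scene0.png

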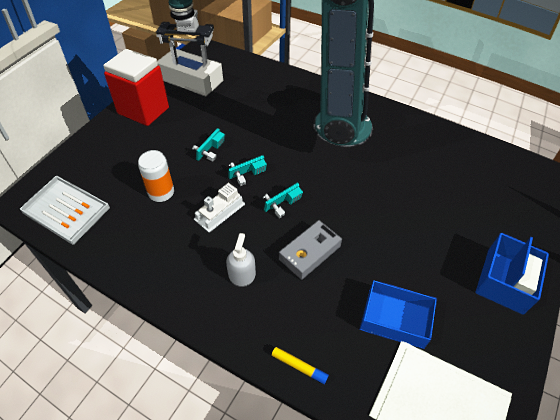

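```bash
cat > h.py <<'E'
from bench import *
import cv2, numpy as np
from scipy.spatial.transform import Rotation as Ro
def E(r): return Ro.from_euler('xyz',r).as_matrix()
def cam(n,o=None):
    c=calibration(n)
    if n!='wrist': return c['camera_matrix'],c['k1'],E(c['orientation']),np.array(c['eye'])
    o=o or get_obs(); R=E(o['ee_rot']); T=c['tool_from_camera']
    return c['camera_matrix'],c['k1'],R@T[:3,:3],R@T[:3,3]+o['tool_pos']
def proj(C,P):
    K,k,R,e=C; p=(np.atleast_2d(P)-e)@R; s=np.c_[p[:,0],-p[:,1]]/-p[:,2:3]
    s=s*(1+k*(s**2).sum(1,keepdims=True)); return s@K[:2,:2].T+K[:2,2]
def ray(C,uv,z):
    K,k,R,e=C
    s=cv2.undistortPoints(np.array(uv,float).reshape(-1,1,2),K,np.array([k,0,0,0,0.])).reshape(-1,2)
    d=np.c_[s[:,0],-s[:,1],-np.ones(len(s))]@R.T
    return e+d*((z-e[2])/d[:,2])[:,None]
def big(m):
    c,_=cv2.findContours(m.astype(np.uint8),cv2.RETR_EXTERNAL,cv2.CHAIN_APPROX_NONE)
    return max(c,key=cv2.contourArea)
E
python3 - <<'E'
from h import *
im=cv2.imread('pics/top0.png');C=cam('top');hsv=cv2.cvtColor(im,cv2.COLOR_BGR2HSV)
def box(m,z,x0,y0):
    c=big(m);c=(c.reshape(-1,2)+[x0,y0]);r=cv2.minAreaRect(ray(C,c,z)[:,:2].astype(np.float32)*1000)
    print(r, cv2.boxPoints(r).round(1).tolist(), r[2])
s=im[175:270,180:250].min(2); box((s>70),.046,180,175)
s=im[175:255,315:365].min(2); box((s>120),.045,315,175)
for n,uv,z in [('socket',(212,237),.046),('hole',(220,208),.046),('block',(340,228),.069),('head',(346,195),.09)]:
    print(n,ray(C,[uv],z).round(4))
a=cv2.resize(im[170:270,180:250],None,fx=5.5,fy=5.5,interpolation=2);b=cv2.resize(im[170:270,310:380],None,fx=5.5,fy=5.5,interpolation=2)
cv2.imwrite('pics/crop1.png',np.hstack([a,b]))
E
```

```text
((554.2987060546875, 140.90658569335938), (94.36062622070312, 164.27456665039062), 72.86343383789062) [[461.8999938964844, 120.0], [618.9000244140625, 71.5999984741211], [646.7000122070312, 161.8000030517578], [489.70001220703125, 210.1999969482422]] 72.86343383789062
((551.625, -163.22166442871094), (68.7746810913086, 151.1046142578125), 76.25402069091797) [[470.1000061035156, -178.6999969482422], [616.7999877929688, -214.60000610351562], [633.2000122070312, -147.8000030517578], [486.3999938964844, -111.9000015258789]] 76.25402069091797
socket [[0.5192 0.1519 0.046 ]]
hole [[0.5896 0.1286 0.046 ]]
block [[ 0.514  -0.1566  0.069 ]]
head [[ 0.5887 -0.176   0.09  ]]
```

View pics/crop1.png

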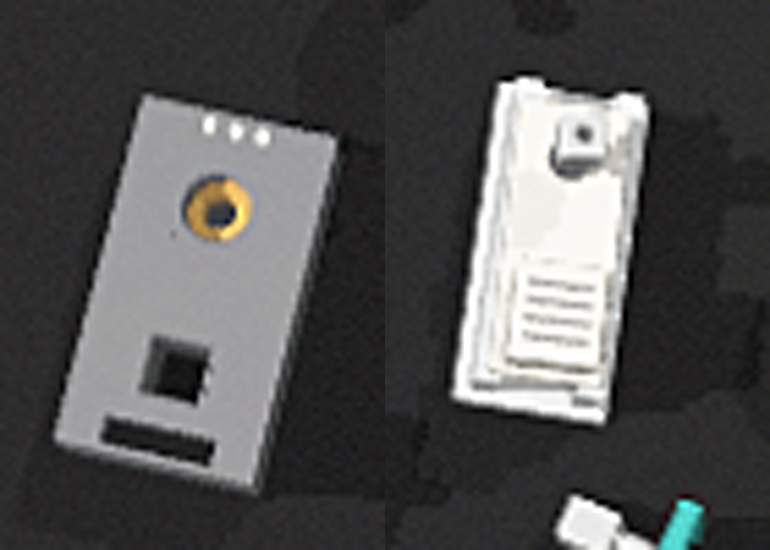

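```bash
cat >> h.py <<'E'
def plan(p,yaw,n,o=None):
    """print n increment rows from the measured pose to p,yaw (tool assumed vertical)"""
    o=o or get_obs(); p0=o['tool_pos']; y0=o['ee_rot'][2]; dy=(yaw-y0+np.pi)%(2*np.pi)-np.pi
    d=(np.array(p)-p0)/n; rows=[]
    for i in range(n):
        y=y0+dy*i/n; v=E([np.pi,0,y]).T@d*100
        rows.append('%.2f %.2f %.2f 0 0 %.3f'%(*v,-dy/n))
    for i in range(0,n,5): print('; '.join(rows[i:i+5]))
E
python3 - <<'E'
from h import *
C=cam('top')
for n,uv,z in [('bottle',(265,157),.1),('bottletop',(264,146),.15),('wipestop',(435,185),.15)]: print(n,ray(C,[uv],z).round(3))
plan([.53,-.162,.19],-.245,14)
E
```

```text
bottle [[0.694 0.01  0.1  ]]
bottletop [[0.704 0.01  0.15 ]]
wipestop [[ 0.583 -0.375  0.15 ]]
3.11 -1.47 0.10 0 0 0.044; 3.04 -1.61 0.10 0 0 0.044; 2.96 -1.74 0.10 0 0 0.044; 2.89 -1.87 0.10 0 0 0.044; 2.80 -1.99 0.10 0 0 0.044
2.71 -2.12 0.10 0 0 0.044; 2.61 -2.23 0.10 0 0 0.044; 2.51 -2.35 0.10 0 0 0.044; 2.41 -2.45 0.10 0 0 0.044; 2.30 -2.56 0.10 0 0 0.044
2.18 -2.66 0.10 0 0 0.044; 2.06 -2.75 0.10 0 0 0.044; 1.94 -2.84 0.10 0 0 0.044; 1.81 -2.92 0.10 0 0 0.044
```

Call:
step_arm(increments="3.11 -1.47 -0.5 0 0 0.044; 3.04 -1.61 -0.5 0 0 0.044; 2.96 -1.74 -0.5 0 0 0.044; 2.89 -1.87 0 0 0 0.044; 2.80 -1.99 0 0 0 0.044", claw=-1)

```text
time: 0.65
tool_pos: [0.3185, -0.3863, 0.2204]
ee_rot: [3.141, -0.0, 0.15]
wrist_force: [-0.1, 0.1, 0.0]
width: 0.0939
```

Call:
step_arm(increments="2.71 -2.12 0.10 0 0 0.044; 2.61 -2.23 0.10 0 0 0.044; 2.51 -2.35 0.10 0 0 0.044; 2.41 -2.45 0.10 0 0 0.044; 2.30 -2.56 0.10 0 0 0.044")

```text
time: 1.15
tool_pos: [0.4364, -0.2611, 0.2151]
ee_rot: [-3.141, 0.0, -0.07]
wrist_force: [0.4, -0.1, 0.5]
width: 0.0939
```

Call:
step_arm(increments="2.18 -2.66 0.50 0 0 0.044; 2.06 -2.75 0.50 0 0 0.044; 1.94 -2.84 0.50 0 0 0.044; 1.81 -2.92 0.50 0 0 0.044; 0 0 0 0 0 0")

```text
time: 1.65
tool_pos: [0.5312, -0.1589, 0.1936]
ee_rot: [-3.14, 0.003, -0.24]
wrist_force: [-0.1, -0.4, 0.3]
width: 0.094
```

```bash
python3 - <<'E'
from h import *
o=get_obs();print(o['tool_pos'],o['ee_rot'],o['qvel'].round(3),o['joint_positions'].round(3))
im=snapshot('wrist')[:,:,::-1].copy();cv2.imwrite('pics/w1.png',im);np.save('w1.npy',np.r_[o['tool_pos'],o['ee_rot']])
E
```

```text
[ 0.53123221 -0.15892721  0.19363949] [-3.13969143e+00  2.55583859e-03 -2.39677000e-01] [-0.055 -0.027  0.01  -0.054  0.023 -0.064] [-3.940e-01  1.020e-01  1.378e+00  1.000e-03  1.664e+00  1.417e+00]
```

View pics/w1.png

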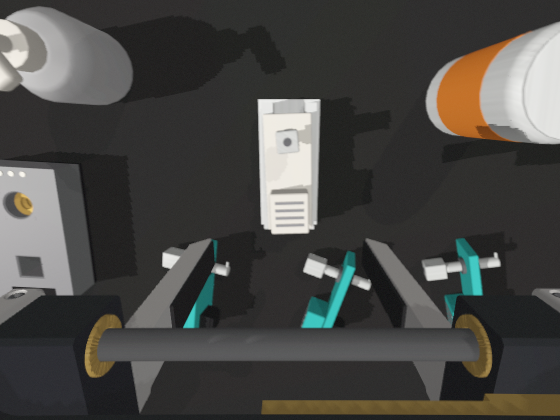

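```bash
python3 - <<'E'
from h import *
im=cv2.imread('pics/w1.png')
a=cv2.resize(im[90:240,240:340],None,fx=4,fy=4,interpolation=2)
g=cv2.cvtColor(a,cv2.COLOR_BGR2GRAY)
b=cv2.cvtColor(cv2.equalizeHist(g),cv2.COLOR_GRAY2BGR)
cv2.imwrite('pics/crop2.png',np.hstack([a,b]))
E
```

```text
(no output)
```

View pics/crop2.png

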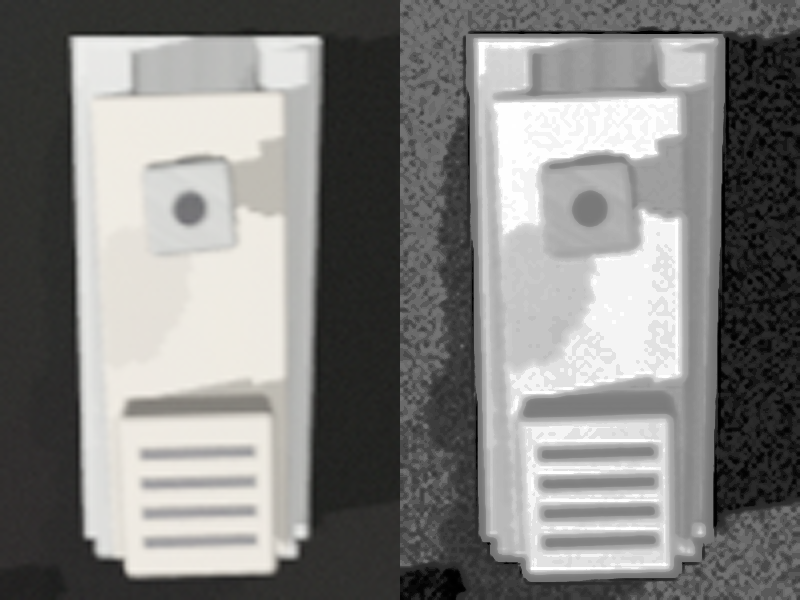

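```bash
python3 - <<'E'
from h import *
w=np.load('w1.npy');o=dict(tool_pos=w[:3],ee_rot=w[3:]);C=cam('wrist',o)
def f(pts,z): return ray(C,np.array(pts)/4+np.array([240,90])-.375,z)[:,:2]
b=f([(123,417),(271,415),(275,572),(127,576)],.069)
fl=f([(93,96),(284,94)],.045)
h=f([(150,165),(231,158),(237,247),(157,255)],.091)
def yw(v): return np.arctan2(v[1],v[0])
print('block',b.mean(0),'sizes',np.linalg.norm(np.roll(b,-1,0)-b,axis=1))
print('yaw block',yw(b[0]+b[1]-b[2]-b[3]), 'flange end mid',fl.mean(0),np.linalg.norm(fl[0]-fl[1]),'yaw fl',yw(fl.mean(0)-b.mean(0)),np.linalg.norm(fl.mean(0)-b.mean(0)))
print('head',h.mean(0),'sizes',np.linalg.norm(np.roll(h,-1,0)-h,axis=1),'yaw',yw(h[0]+h[1]-h[2]-h[3]),yw(h.mean(0)-b.mean(0)),np.linalg.norm(h.mean(0)-b.mean(0)))
# dock partially visible, coarse
c=b.mean(0)
plan([*c,.048],-.24,8)
E
```

```text
block [ 0.51677605 -0.15736077] sizes [0.03769268 0.04267646 0.03915395 0.04325674]
yaw block -0.2150103104700528 flange end mid [ 0.6144358  -0.17846273] 0.04876543989811358 yaw fl -0.21280464675904348 0.09991355893500561
head [ 0.59014303 -0.17395839] sizes [0.0181089  0.01962832 0.01827489 0.01990713] yaw -0.16624124035689863 -0.22248238338632692 0.0752209698705805
-0.17 0.00 1.83 0 0 -0.000; -0.17 0.00 1.83 0 0 -0.000; -0.17 0.00 1.83 0 0 -0.000; -0.17 0.00 1.83 0 0 -0.000; -0.17 0.00 1.83 0 0 -0.000
-0.17 0.00 1.83 0 0 -0.000; -0.17 0.00 1.83 0 0 -0.000; -0.17 0.00 1.83 0 0 -0.000
```

```bash
python3 - <<'E'
from h import *
plan([.534,.148,.172],-.305,10)
E
```

```text
-0.70 -3.01 0.22 0 0 0.006; -0.72 -3.00 0.22 0 0 0.006; -0.74 -3.00 0.22 0 0 0.006; -0.76 -2.99 0.22 0 0 0.006; -0.78 -2.99 0.22 0 0 0.006
-0.80 -2.98 0.22 0 0 0.006; -0.81 -2.98 0.22 0 0 0.006; -0.83 -2.97 0.22 0 0 0.006; -0.85 -2.97 0.22 0 0 0.006; -0.87 -2.96 0.22 0 0 0.006
```

Call:
step_arm(increments="-0.70 -3.01 0.22 0 0 0.006; -0.72 -3.00 0.22 0 0 0.006; -0.74 -3.00 0.22 0 0 0.006; -0.76 -2.99 0.22 0 0 0.006; -0.78 -2.99 0.22 0 0 0.006")

```text
time: 2.2
tool_pos: [0.5316, -0.008, 0.1846]
ee_rot: [3.141, -0.0, -0.276]
wrist_force: [0.3, 0.2, -1.0]
width: 0.094
```

Call:
step_arm(increments="-0.80 -2.98 0.22 0 0 0.006; -0.81 -2.98 0.22 0 0 0.006; -0.83 -2.97 0.22 0 0 0.006; -0.85 -2.97 0.22 0 0 0.006; -0.87 -2.96 0.22 0 0 0.006")

```text
time: 2.7
tool_pos: [0.534, 0.1462, 0.1736]
ee_rot: [3.141, -0.001, -0.306]
wrist_force: [0.6, 0.6, 0.6]
width: 0.0939
```

Call:
step_arm(increments="0 0 0 0 0 0; 0 0 0 0 0 0; 0 0 0 0 0 0")

```text
time: 3.0
tool_pos: [0.5343, 0.1449, 0.1737]
ee_rot: [3.141, -0.001, -0.306]
wrist_force: [0.8, -0.1, 0.2]
width: 0.094
```

```bash
python3 - <<'E'
from h import *
o=get_obs();print(o['tool_pos'],o['ee_rot'],o['qvel'].round(3),o['joint_positions'].round(3))
im=snapshot('wrist')[:,:,::-1].copy();cv2.imwrite('pics/w2.png',im);np.save('w2.npy',np.r_[o['tool_pos'],o['ee_rot']])
a=cv2.resize(im[85:255,205:385],None,fx=3.5,fy=3.5,interpolation=2);cv2.imwrite('pics/crop3.png',a)
E
```

```text
[0.53432806 0.14486279 0.17367477] [ 3.14077996e+00 -5.75356695e-04 -3.05776102e-01] [-0.005 -0.002  0.001  0.006  0.001  0.003] [ 1.630e-01  1.030e-01  1.416e+00 -1.000e-03  1.622e+00  2.039e+00]
```

View pics/crop3.png

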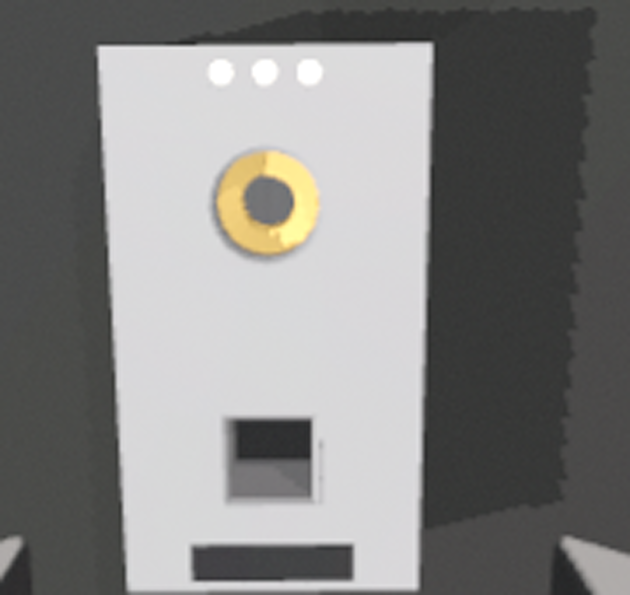

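```bash
python3 - <<'E'
from h import *
w=np.load('w2.npy');o=dict(tool_pos=w[:3],ee_rot=w[3:]);C=cam('wrist',o)
def f(pts,z=.046): return ray(C,np.array(pts)/3.5+np.array([205,85])-.36,z)[:,:2]
s=f([(225,418),(313,418),(313,501),(227,501)]);d=f([(98,45),(433,43),(418,590),(127,592)]);h=f([(267,204)])[0]
L=lambda q:np.linalg.norm(np.roll(q,-1,0)-q,axis=1).round(4)
yw=lambda v:np.arctan2(v[1],v[0])
print('socket',s.mean(0),L(s));print('dock',d.mean(0),L(d),'yaw',yw(d[0]+d[1]-d[2]-d[3]), yw(d[1]-d[0])+np.pi/2,yw(d[2]-d[3])+np.pi/2)
print('hole',h,'dist',np.linalg.norm(h-s.mean(0)),'yaw',yw(h-s.mean(0)))
y=yw(d[0]+d[1]-d[2]-d[3]);u=np.array([np.cos(y),np.sin(y)])
print('origin by dock',d.mean(0)-.0375*u,'by hole',h-.075*u)
plan([.5168-.012*0,-.1574,.13],-.217,10,o)
E
```

```text
socket [0.51944114 0.1556472 ] [0.0261 0.0261 0.0261 0.0261]
dock [0.55506193 0.14422903] [0.0903 0.1603 0.0906 0.1604] yaw -0.29966563507989974 -0.30072278476530867 -0.29946764613682175
hole [0.59136383 0.13317425] dist 0.07535188118460334 yaw -0.30284822020064006
origin by dock [0.51923311 0.15529906] by hole [0.51970619 0.15531431]
0.74 2.94 0.44 0 0 -0.009; 0.72 2.94 0.44 0 0 -0.009; 0.69 2.95 0.44 0 0 -0.009; 0.66 2.95 0.44 0 0 -0.009; 0.64 2.96 0.44 0 0 -0.009
0.61 2.97 0.44 0 0 -0.009; 0.59 2.97 0.44 0 0 -0.009; 0.56 2.98 0.44 0 0 -0.009; 0.53 2.98 0.44 0 0 -0.009; 0.51 2.99 0.44 0 0 -0.009
```

Call:
step_arm(increments="0.74 2.94 0.44 0 0 -0.009; 0.72 2.94 0.44 0 0 -0.009; 0.69 2.95 0.44 0 0 -0.009; 0.66 2.95 0.44 0 0 -0.009; 0.64 2.96 0.44 0 0 -0.009")

```text
time: 3.55
tool_pos: [0.5253, -0.0072, 0.1516]
ee_rot: [3.141, -0.001, -0.261]
wrist_force: [0.8, -0.6, 0.5]
width: 0.0941
```

Call:
step_arm(increments="0.61 2.97 0.44 0 0 -0.009; 0.59 2.97 0.44 0 0 -0.009; 0.56 2.98 0.44 0 0 -0.009; 0.53 2.98 0.44 0 0 -0.009; 0.51 2.99 0.44 0 0 -0.009")

```text
time: 4.05
tool_pos: [0.5166, -0.1586, 0.1297]
ee_rot: [3.141, -0.001, -0.216]
wrist_force: [-0.5, -0.2, -0.1]
width: 0.0941
```

Call:
step_arm(increments="0 0 0 0 0 0; 0 0 0 0 0 0")

```text
time: 4.25
tool_pos: [0.5167, -0.1571, 0.1295]
ee_rot: [-3.141, 0.0, -0.217]
wrist_force: [0.4, -0.3, -0.1]
width: 0.0942
```

```bash
python3 - <<'E'
from h import *
o=get_obs();print(o['tool_pos'],o['ee_rot'])
plan([.5168,-.1574,.048],-.217,5)
E
```

```text
[ 0.51672666 -0.15709005  0.12947345] [-3.14115514e+00  2.74281618e-04 -2.17246263e-01]
0.00 0.01 1.63 0 0 -0.000; 0.00 0.01 1.63 0 0 -0.000; 0.00 0.01 1.63 0 0 -0.000; 0.00 0.01 1.63 0 0 -0.000; 0.00 0.01 1.63 0 0 -0.000
```

Call:
step_arm(increments="0 0 1.63 0 0 0; 0 0.03 1.63 0 0 0; 0 0 1.63 0 0 0; 0 0 1.63 0 0 0; 0 0 1.63 0 0 0")

```text
time: 4.75
tool_pos: [0.5175, -0.1553, 0.048]
ee_rot: [-3.141, -0.001, -0.213]
wrist_force: [-0.2, -0.7, 0.0]
width: 0.0943
```

Call:
step_arm(increments="0 0 0 0 0 0; 0 0 0 0 0 0; 0 0 0 0 0 0; 0 0 0 0 0 0; 0 0 0 0 0 0", claw=1)

```text
time: 5.25
tool_pos: [0.5178, -0.1564, 0.049]
ee_rot: [3.141, -0.002, -0.214]
wrist_force: [-0.3, -0.1, 0.1]
width: 0.0575
```

Call:
step_arm(increments="0 0 0 0 0 0; 0 0 0 0 0 0; 0 0 0 0 0 0")

```text
time: 5.55
tool_pos: [0.5173, -0.1563, 0.0482]
ee_rot: [-3.142, -0.0, -0.214]
wrist_force: [-0.1, 0.5, 1.2]
width: 0.0398
```

Call:
step_arm(increments="0 0 -0.5 0 0 0; 0 0 -1.2 0 0 0; 0 0 -2 0 0 0; 0 0 -2.3 0 0 0; 0 0 -2 0 0 0")

```text
time: 6.05
tool_pos: [0.5167, -0.1561, 0.1287]
ee_rot: [-3.141, 0.001, -0.214]
wrist_force: [0.8, 0.2, -6.0]
width: 0.0398
```

Call:
step_arm(increments="0 0 -0.5 0 0 0; 0 0 0 0 0 0; 0 0 0 0 0 0; 0 0 0 0 0 0")

```text
time: 6.45
tool_pos: [0.5161, -0.1558, 0.1311]
ee_rot: [-3.141, 0.004, -0.214]
wrist_force: [0.0, -0.7, -6.0]
width: 0.0396
```

```bash
python3 - <<'E'
from h import *
o=get_obs();print(o['tool_pos'],o['ee_rot'],o['wrist_force'],o['width'])
im=snapshot('wrist')[:,:,::-1].copy();cv2.imwrite('pics/w3.png',im);np.save('w3.npy',np.r_[o['tool_pos'],o['ee_rot']])
a=cv2.resize(im[60:260,210:370],None,fx=3.5,fy=3,interpolation=2);cv2.imwrite('pics/crop4.png',cv2.resize(im[60:260,210:370],None,fx=3,fy=3,interpolation=2))
E
```

```text
[ 0.51612898 -0.15580886  0.1310551 ] [-3.14101819  0.00362454 -0.21423914] [ 0.01255917 -0.74232663 -6.03295475] 0.039626598743519224
```

View pics/crop4.png

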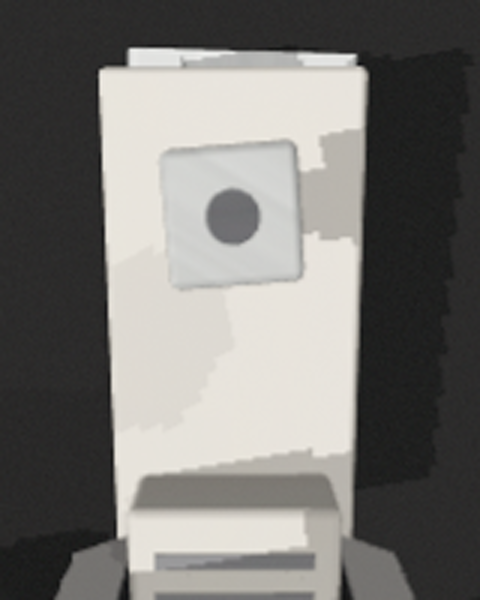

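```bash
python3 - <<'E'
from h import *
c=calibration('wrist');T=c['tool_from_camera'];C=(c['camera_matrix'],c['k1'],T[:3,:3],T[:3,3])
def f(pts,z): return ray(C,np.array(pts)/3+np.array([210,60])-.33,z)[:,:2]*1000
a=f([(101,69),(367,71),(355,535),(118,537)],.0032);h=f([(161,152),(295,141),(303,274),(173,289)],-.0428)
hb=f([(233,216)],-.0428)
e=f([(130,512),(338,508)],-.0208)
print('flange',a.round(2).tolist(),'head',h.mean(0),hb,'blockedge',e)
m=(a[0]+a[1])/2;n=(a[2]+a[3])/2;print('yaw',np.arctan2(*(m-n)[::-1]),'end edge',np.arctan2(*(a[1]-a[0])[::-1])-np.pi/2)
v=h[0]+h[1]-h[2]-h[3];print('head yaw rel tool',np.arctan2(v[1],v[0]))
E
```

```text
flange [[99.54, -24.02], [99.16, 25.08], [7.34, 26.17], [6.92, -24.24]] head [75.05734859  0.37969108] [[74.97279033  0.38352579]] blockedge [[ 21.46099769 -18.60181199]
 [ 22.21046611  19.51004795]]
yaw -0.0046698928932964396 end edge 0.007745568183197049
head yaw rel tool -0.07467446224456221
```

```bash
python3 - <<'E'
from h import *
plan([.5197,.1558,.120],-.300,15)
E
```

```text
-0.42 -2.03 0.07 0 0 0.006; -0.43 -2.03 0.07 0 0 0.006; -0.44 -2.03 0.07 0 0 0.006; -0.45 -2.03 0.07 0 0 0.006; -0.47 -2.02 0.07 0 0 0.006
-0.48 -2.02 0.07 0 0 0.006; -0.49 -2.02 0.07 0 0 0.006; -0.50 -2.02 0.07 0 0 0.006; -0.51 -2.01 0.07 0 0 0.006; -0.52 -2.01 0.07 0 0 0.006
-0.53 -2.01 0.07 0 0 0.006; -0.55 -2.00 0.07 0 0 0.006; -0.56 -2.00 0.07 0 0 0.006; -0.57 -2.00 0.07 0 0 0.006; -0.58 -1.99 0.07 0 0 0.006
```

Call:
step_arm(increments="-0.42 -2.03 0.07 0 0 0.006; -0.43 -2.03 0.07 0 0 0.006; -0.44 -2.03 0.07 0 0 0.006; -0.45 -2.03 0.07 0 0 0.006; -0.47 -2.02 0.07 0 0 0.006")

```text
time: 7.0
tool_pos: [0.5178, -0.0516, 0.1284]
ee_rot: [3.142, 0.002, -0.245]
wrist_force: [-0.3, -0.1, -5.6]
width: 0.0401
```

Call:
step_arm(increments="-0.48 -2.02 0.07 0 0 0.006; -0.49 -2.02 0.07 0 0 0.006; -0.50 -2.02 0.07 0 0 0.006; -0.51 -2.01 0.07 0 0 0.006; -0.52 -2.01 0.07 0 0 0.006")

```text
time: 7.5
tool_pos: [0.5192, 0.0523, 0.1249]
ee_rot: [3.141, 0.002, -0.274]
wrist_force: [-0.1, 0.5, -6.8]
width: 0.0399
```

Call:
step_arm(increments="-0.53 -2.01 0.07 0 0 0.006; -0.55 -2.00 0.07 0 0 0.006; -0.56 -2.00 0.07 0 0 0.006; -0.57 -2.00 0.07 0 0 0.006; -0.58 -1.99 0.07 0 0 0.006")

```text
time: 8.0
tool_pos: [0.5207, 0.1561, 0.1213]
ee_rot: [3.141, 0.002, -0.304]
wrist_force: [-0.9, -0.4, -5.6]
width: 0.04
```

Call:
step_arm(increments="0 0 0 0 0 0; 0 0 0 0 0 0; 0 0 0 0 0 0; 0 0 0 0 0 0")

```text
time: 8.4
tool_pos: [0.5212, 0.1544, 0.1223]
ee_rot: [3.141, 0.0, -0.305]
wrist_force: [0.5, -0.7, -6.0]
width: 0.0397
```

```bash
python3 - <<'E'
from h import *
o=get_obs();print(o['tool_pos'],o['ee_rot'],o['wrist_force'],o['width'])
plan([.5197,.1558,.080],-.300,4)
E
```

```text
[0.52124388 0.15435952 0.12227253] [ 3.14108777e+00  1.79807751e-04 -3.05308574e-01] [ 0.54712135 -0.69295174 -5.97841911] 0.03968295712167871
-0.05 -0.02 1.06 0 0 -0.001; -0.05 -0.02 1.06 0 0 -0.001; -0.05 -0.02 1.06 0 0 -0.001; -0.05 -0.02 1.06 0 0 -0.001
```

Call:
step_arm(increments="-0.05 -0.02 1.06 0 0 -0.001; -0.05 -0.02 1.06 0 0 -0.001; -0.05 -0.02 1.06 0 0 -0.001; -0.05 -0.02 0.96 0 0 -0.001; 0 0 0 0 0 0")

```text
time: 8.9
tool_pos: [0.5179, 0.1562, 0.0784]
ee_rot: [3.139, 0.004, -0.3]
wrist_force: [-0.8, 0.4, -6.0]
width: 0.0399
```

Call:
step_arm(increments="0 0 0 0 0 0; 0 0 0 0 0 0; 0 0 0 0 0 0; 0 0 0 0 0 0")

```text
time: 9.3
tool_pos: [0.52, 0.1566, 0.0817]
ee_rot: [-3.141, -0.001, -0.3]
wrist_force: [0.1, -0.5, -5.2]
width: 0.0396
```

```bash
python3 - <<'E'
from h import *
o=get_obs();print(o['tool_pos'],o['ee_rot'],o['wrist_force'],o['wrist_torque'])
plan([.5197,.1558,.076],-.300,2)
im=snapshot('wrist')[:,:,::-1].copy();cv2.imwrite('pics/w4.png',im)
E
```

```text
[0.5199809  0.15663683 0.08166512] [-3.14114346e+00 -1.06304717e-03 -3.00159822e-01] [ 0.0882795  -0.49449726 -5.21473981] [ 0.07123009  0.16657404 -0.01868388]
-0.00 0.04 0.28 0 0 -0.000; -0.00 0.04 0.28 0 0 -0.000
```

Call:
step_arm(increments="0 0.07 0.3 0 0 0; 0 0 0.3 0 0 0; 0 0 0.3 0 0 0; 0 0 0 0 0 0; 0 0 0 0 0 0")

```text
time: 9.85
tool_pos: [0.5194, 0.1558, 0.072]
ee_rot: [3.141, 0.0, -0.3]
wrist_force: [-0.5, 0.2, -4.4]
width: 0.0396
```

```bash
python3 - <<'E'
from h import *
o=get_obs();print(o['tool_pos'],o['ee_rot'],o['wrist_force'],o['wrist_torque'])
E
```

```text
[0.51937737 0.1558366  0.07204114] [ 3.14142583e+00  5.33524304e-05 -3.00253558e-01] [-0.48104552  0.21413263 -4.39183064] [ 0.02818484  0.11606367 -0.00611422]
```

Call:
step_arm(increments="0 0 0.3 0 0 0; 0 0 0.3 0 0 0; 0 0 0.3 0 0 0; 0 0 0 0 0 0; 0 0 0 0 0 0")

```text
time: 10.35
tool_pos: [0.5192, 0.1559, 0.0629]
ee_rot: [3.141, 0.0, -0.3]
wrist_force: [-0.9, 0.2, -3.6]
width: 0.0397
```

Call:
step_arm(increments="0 0 0.2 0 0 0; 0 0 0.1 0 0 0; 0 0 0.1 0 0 0; 0 0 0 0 0 0; 0 0 0 0 0 0")

```text
time: 10.85
tool_pos: [0.5194, 0.1559, 0.0592]
ee_rot: [3.142, -0.0, -0.3]
wrist_force: [-0.8, 0.4, -3.8]
width: 0.0398
```

Call:
step_arm(increments="0 0 0.1 0 0 0; 0 0 0.1 0 0 0; 0 0 0 0 0 0; 0 0 0 0 0 0")

```text
time: 11.25
tool_pos: [0.5195, 0.1559, 0.0592]
ee_rot: [-3.141, -0.001, -0.3]
wrist_force: [-4.8, -2.0, 5.6]
width: 0.0397
```

Call:
step_arm(increments="0 0 0 0 0 0; 0 0 0 0 0 0; 0 0 0 0 0 0; 0 0 0 0 0 0; 0 0 0 0 0 0", claw=-1)

```text
time: 11.75
tool_pos: [0.5195, 0.1559, 0.057]
ee_rot: [-3.142, -0.0, -0.3]
wrist_force: [-1.2, 0.2, 0.2]
width: 0.0766
```

Call:
step_arm(increments="0 0 -0.5 0 0 0; 0 0 -2 0 0 0; 0 0 -3 0 0 0; 0 0 -3 0 0 0; 0 0 -2 0 0 0")

```text
time: 12.25
tool_pos: [0.5203, 0.156, 0.165]
ee_rot: [-3.14, -0.003, -0.3]
wrist_force: [1.0, -0.1, 0.6]
width: 0.0938
```

Call:
step_arm(increments="0 0 0 0 0 0; 0 0 0 0 0 0; 0 0 0 0 0 0")

```text
time: 12.55
tool_pos: [0.5184, 0.1557, 0.1602]
ee_rot: [3.14, 0.003, -0.3]
wrist_force: [-0.1, -0.3, -0.3]
width: 0.0941
```

```bash
python3 - <<'E'
from h import *
o=get_obs();print(o['tool_pos'],o['ee_rot'],o['wrist_force'],o['joint_positions'].round(3))
im=snapshot('wrist')[:,:,::-1].copy();cv2.imwrite('pics/w5.png',im);np.save('w5.npy',np.r_[o['tool_pos'],o['ee_rot']])
cv2.imwrite('pics/crop5.png',cv2.resize(im[60:260,200:380],None,fx=3,fy=3,interpolation=2))
E
```

```text
[0.51840553 0.15567593 0.16015681] [ 3.14001123e+00  2.81585464e-03 -3.00228666e-01] [-0.10113913 -0.28538036 -0.31826421] [ 0.187  0.084  1.464 -0.     1.597  2.058]
```

View pics/crop5.png

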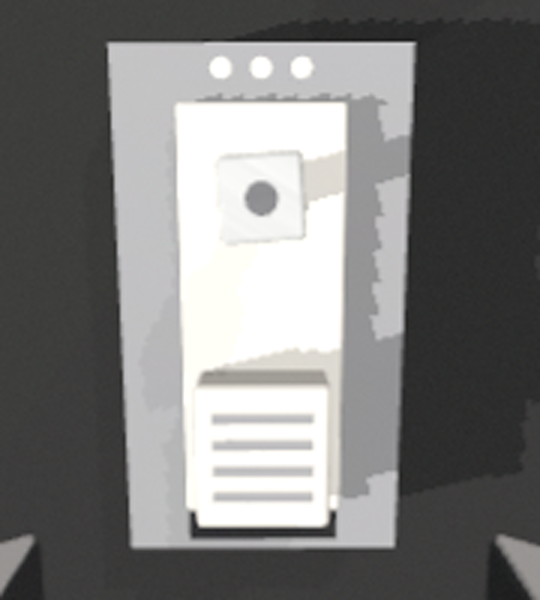

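```bash
python3 - <<'E'
from h import *
w=np.load('w5.npy');o=dict(tool_pos=w[:3],ee_rot=w[3:]);C=cam('wrist',o)
h=ray(C,np.array([(217,156),(303,152),(306,238),(223,243)])/3+[200,60]-.33,.1205)[:,:2]
v=h[0]+h[1]-h[2]-h[3];u=h[1]+h[2]-h[0]-h[3];print(h.mean(0),np.linalg.norm(np.roll(h,-1,0)-h,axis=1),np.arctan2(v[1],v[0]),np.arctan2(u[1],u[0])+np.pi/2)
b=ray(C,np.array([(195,388),(329,385),(327,526),(197,526)])/3+[200,60]-.33,.080)[:,:2].mean(0)
print('block',b,b+.075*np.array([np.cos(.3),-np.sin(.3)]))
plan([.5915,.1335,.14],1.32,13,o)
E
```

```text
[0.59078978 0.13303063] [0.01951841 0.01905286 0.01934581 0.01933311] -0.24790293331564572 -0.24951569293577047
block [0.5192573  0.15540849] [0.59090754 0.13324447]
0.59 -0.00 0.16 0 0 -0.125; 0.58 0.07 0.16 0 0 -0.125; 0.57 0.14 0.16 0 0 -0.125; 0.55 0.21 0.16 0 0 -0.125; 0.52 0.28 0.16 0 0 -0.125
0.48 0.34 0.16 0 0 -0.125; 0.43 0.40 0.16 0 0 -0.125; 0.38 0.45 0.16 0 0 -0.125; 0.32 0.49 0.16 0 0 -0.125; 0.26 0.53 0.16 0 0 -0.125
0.19 0.56 0.16 0 0 -0.125; 0.12 0.58 0.16 0 0 -0.125; 0.05 0.59 0.16 0 0 -0.125
```

Call:
step_arm(increments="0.59 0 0.16 0 0 -0.125; 0.58 0.07 0.16 0 0 -0.125; 0.57 0.14 0.16 0 0 -0.125; 0.55 0.21 0.16 0 0 -0.125; 0.52 0.28 0.16 0 0 -0.125", claw=0.1)

```text
time: 13.1
tool_pos: [0.5469, 0.1471, 0.1521]
ee_rot: [-3.141, 0.003, 0.33]
wrist_force: [-0.3, 0.3, 0.1]
width: 0.0576
```

Call:
step_arm(increments="0.48 0.34 0.16 0 0 -0.125; 0.43 0.40 0.16 0 0 -0.125; 0.38 0.45 0.16 0 0 -0.125; 0.32 0.49 0.16 0 0 -0.125; 0.26 0.53 0.16 0 0 -0.125")

```text
time: 13.6
tool_pos: [0.575, 0.1386, 0.144]
ee_rot: [-3.139, 0.002, 0.955]
wrist_force: [0.1, 0.5, 0.0]
width: 0.0419
```

Call:
step_arm(increments="0.19 0.56 0.16 0 0 -0.125; 0.12 0.58 0.16 0 0 -0.125; 0.05 0.59 0.16 0 0 -0.125; 0 0 0 0 0 0; 0 0 0 0 0 0")

```text
time: 14.1
tool_pos: [0.592, 0.1337, 0.1399]
ee_rot: [-3.139, 0.001, 1.322]
wrist_force: [0.3, -0.4, 0.1]
width: 0.0423
```

```bash
python3 - <<'E'
from h import *
o=get_obs();print(o['tool_pos'],o['ee_rot'],o['wrist_force'],o['width'],o['joint_positions'].round(3))
plan([.5912,.1336,.0875],1.32,5,o)
E
```

```text
[0.59196885 0.13366936 0.13985024] [-3.13915071e+00  9.64265627e-04  1.32207661e+00] [ 0.28676706 -0.35845796  0.06427274] 0.042341602221431095 [0.129 0.236 1.331 0.    1.577 0.377]
-0.01 -0.01 1.05 0 0 0.000; -0.01 -0.01 1.05 0 0 0.000; -0.01 -0.01 1.05 0 0 0.000; -0.01 -0.01 1.05 0 0 0.000; -0.01 -0.01 1.05 0 0 0.000
```

Call:
step_arm(increments="-0.01 -0.01 1.05 0 0 0; -0.01 -0.01 1.05 0 0 0; -0.01 -0.01 1.05 0 0 0; -0.01 -0.01 1.05 0 0 0; -0.01 -0.01 1.05 0 0 0")

```text
time: 14.6
tool_pos: [0.5916, 0.1334, 0.0873]
ee_rot: [-3.141, 0.0, 1.325]
wrist_force: [0.6, 0.0, -0.4]
width: 0.0422
```

Call:
step_arm(increments="0 0 0 0 0 0; 0 0 0 0 0 0; 0 0 0 0 0 0; 0 0 0 0 0 0; 0 0 0 0 0 0", claw=0.5)

```text
time: 15.1
tool_pos: [0.5925, 0.1334, 0.0895]
ee_rot: [3.14, -0.0, 1.325]
wrist_force: [-0.9, 0.4, -1.1]
width: 0.0236
```

```bash
python3 - <<'E'
from h import *
o=get_obs();print(o['tool_pos'],o['ee_rot'],o['wrist_force'],o['width'],o['joint_positions'].round(3))
for n in ['wrist','scene','top']:
    im=snapshot(n)[:,:,::-1].copy();cv2.imwrite(f'pics/b0_{n}.png',im)
C=cam('scene')
print(proj(C,[[.591,.1334,.1205],[.591,.1334,.1125]]))
Cw=cam('wrist',o);print(proj(Cw,[[.591,.1334,.1205],[.591,.1334,.1125]]))
a=cv2.imread('pics/b0_wrist.png');s=cv2.imread('pics/b0_scene.png')
u,v=proj(C,[[.591,.1334,.11]])[0].astype(int)
cv2.imwrite('pics/crop6.png',np.hstack([a[:,80:480],cv2.resize(s[v-40:v+40,u-38:u+38],(399,420),interpolation=2)]))
E
```

```text
[0.59251638 0.13339659 0.08947817] [ 3.14029280e+00 -3.59453848e-04  1.32474304e+00] [-0.9122469   0.43681709 -1.07301088] 0.023642605081705025 [ 0.128  0.261  1.402 -0.     1.477  0.374]
[[302.15690704 236.69318674]
 [301.99165614 238.4100219 ]]
[[287.178121   275.6801086 ]
 [287.17605211 268.70380804]]
```

View pics/crop6.png

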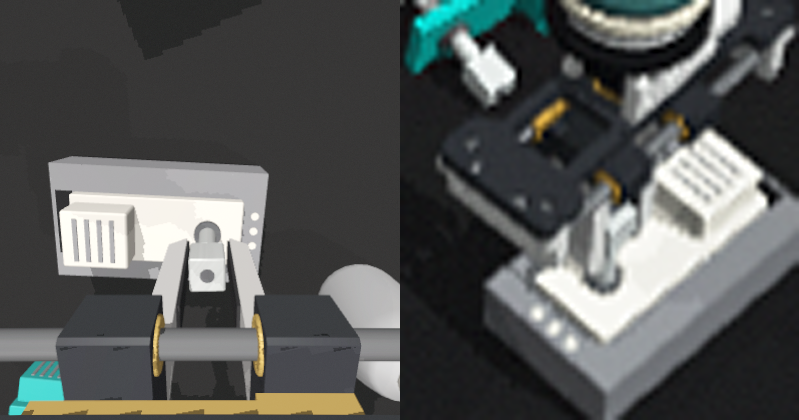

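```bash
cat > trk.py <<'E'
from h import *
import sys
o=get_obs();im=snapshot('wrist')[:,:,::-1].copy();cv2.imwrite('pics/t_%s.png'%sys.argv[1],im)
C=cam('wrist',o);g=cv2.cvtColor(im,cv2.COLOR_BGR2GRAY)
r0,r1,c0,c1=250,300,262,314;s=cv2.resize(g[r0:r1,c0:c1],None,fx=4,fy=4,interpolation=cv2.INTER_CUBIC)
best=[]
for t in range(70,180,10):
    cs,_=cv2.findContours((s<t).astype(np.uint8),cv2.RETR_LIST,cv2.CHAIN_APPROX_NONE)
    for c in cs:
        A=cv2.contourArea(c);P=cv2.arcLength(c,True)
        if 500<A<4000 and 4*np.pi*A/P**2>.75:
            m=cv2.moments(c);best.append((t,round(c0+m['m10']/m['m00']/4,1),round(r0+m['m01']/m['m00']/4,1),round(A/16)))
print(best)
q=proj(C,[[.591,.1334,.102+l] for l in(.004,.012,.0185,.02)])
print('pred rows lift 4,12,18.5,20:',q[:,1].round(1),'cols',q[:,0].round(0),'F',o['wrist_force'].round(1),'j6',o['joint_positions'][5].round(3),'yaw',o['ee_rot'][2].round(3),'pos',o['tool_pos'].round(4),'w',round(o['width'],4),'t',o['time'])
E
python3 trk.py a
```

```text
[(140, 287.5, 276.2, 122), (150, 287.5, 276.2, 130), (160, 287.5, 276.2, 137), (170, 287.5, 276.2, 144)]
pred rows lift 4,12,18.5,20: [263.7 270.2 276.  277.3] cols [288. 288. 288. 288.] F [-0.4  0.1  1.1] j6 0.374 yaw 1.325 pos [0.5922 0.1334 0.0891] w 0.0233 t 15.25
```

Call:
step_arm(increments="-0.05 -0.1 0.45 0 0 0; 0 0 0.45 0 0 0; 0 0 0 0 0 -0.1; 0 0 0 0 0 -0.1; 0 0 0 0 0 -0.1")

```text
time: 15.8
tool_pos: [0.591, 0.1328, 0.0791]
ee_rot: [-3.141, 0.001, 1.629]
wrist_force: [0.7, -0.6, 0.2]
width: 0.0234
```

Call:
step_arm(increments="0 0 0 0 0 -0.1; 0 0 0 0 0 -0.1; 0 0 0 0 0 0; 0 0 0 0 0 0")

```text
time: 16.2
tool_pos: [0.5909, 0.1331, 0.0793]
ee_rot: [-3.141, 0.0, 1.823]
wrist_force: [0.7, 0.1, -0.9]
width: 0.0241
```

```bash
python3 trk.py b
```

```text
[(130, 290.4, 286.0, 138), (140, 290.4, 286.0, 147), (150, 290.4, 286.0, 155), (160, 290.4, 285.9, 161), (170, 290.4, 285.9, 169)]
pred rows lift 4,12,18.5,20: [271.6 278.9 285.3 286.9] cols [290. 291. 291. 291.] F [ 0.7  0.1 -0.9] j6 -0.124 yaw 1.823 pos [0.5909 0.1331 0.0793] w 0.0241 t 16.2
```

Call:
step_arm(increments="0 0 0 0 0 -0.1; 0 0 0 0 0 -0.1; 0 0 0 0 0 -0.1; 0 0 0 0 0 0; 0 0 0 0 0 0")

```text
time: 16.75
tool_pos: [0.591, 0.1332, 0.0797]
ee_rot: [3.142, -0.0, 2.122]
wrist_force: [1.2, 0.4, -0.1]
width: 0.0236
```

```bash
python3 trk.py c
```

```text
[(120, 290.1, 286.6, 125), (130, 290.1, 286.7, 139), (140, 290.1, 286.7, 148), (150, 290.1, 286.7, 157), (160, 290.1, 286.7, 165)]
pred rows lift 4,12,18.5,20: [272.1 279.3 285.8 287.3] cols [290. 290. 291. 291.] F [ 1.2  0.4 -0.1] j6 -0.423 yaw 2.122 pos [0.591  0.1332 0.0797] w 0.0236 t 16.75
```

Call:
step_arm(increments="0 0 0 0 0 -0.1; 0 0 0 0 0 -0.1; 0 0 0 0 0 -0.05; 0 0 0 0 0 0; 0 0 0 0 0 0")

```text
time: 17.3
tool_pos: [0.5909, 0.1332, 0.0797]
ee_rot: [-3.141, -0.0, 2.373]
wrist_force: [-0.7, 0.1, 0.5]
width: 0.0235
```

```bash
python3 trk.py d
```

```text
[(120, 288.7, 287.4, 140), (130, 288.6, 287.4, 152), (140, 288.6, 287.4, 161), (150, 288.6, 287.4, 170), (160, 288.6, 287.4, 181)]
pred rows lift 4,12,18.5,20: [272.7 280.  286.5 288. ] cols [290. 290. 290. 290.] F [-0.7  0.1  0.5] j6 -0.674 yaw 2.373 pos [0.5909 0.1332 0.0797] w 0.0235 t 17.3
```

Call:
step_arm(increments="0 0 0 0 0 -0.1; 0 0 0 0 0 -0.1; 0 0 0 0 0 -0.05; 0 0 0 0 0 0; 0 0 0 0 0 0")

```text
time: 17.85
tool_pos: [0.5908, 0.1331, 0.0797]
ee_rot: [-3.141, -0.0, 2.623]
wrist_force: [0.6, -1.3, -0.1]
width: 0.0236
```

```bash
python3 trk.py e
```

```text
[(90, 288.4, 287.9, 120), (100, 288.3, 287.8, 134), (110, 288.3, 287.7, 147), (120, 288.2, 287.7, 156), (130, 288.2, 287.7, 165), (140, 288.2, 287.7, 174), (150, 288.2, 287.7, 184), (160, 288.3, 287.8, 198)]
pred rows lift 4,12,18.5,20: [273.2 280.6 287.1 288.6] cols [290. 290. 290. 290.] F [ 0.6 -1.3 -0.1] j6 -0.924 yaw 2.623 pos [0.5908 0.1331 0.0797] w 0.0236 t 17.85
```

Call:
step_arm(increments="0 0 0 0 0 -0.1; 0 0 0 0 0 -0.1; 0 0 0 0 0 0; 0 0 0 0 0 0")

```text
time: 18.3
tool_pos: [0.591, 0.133, 0.0797]
ee_rot: [-3.141, 0.0, 2.822]
wrist_force: [0.2, -0.3, 1.0]
width: 0.0233
```

```bash
python3 trk.py f; python3 - <<'E'
import cv2,numpy as np
a=[cv2.resize(cv2.imread(f'pics/t_{k}.png')[220:310,245:335],(400,400),interpolation=2) for k in 'af']
cv2.imwrite('pics/crop7.png',np.hstack(a))
E
```

```text
[(90, 287.9, 287.4, 132), (100, 287.9, 287.4, 145), (110, 287.9, 287.4, 155), (120, 287.9, 287.4, 164), (130, 287.9, 287.4, 173), (140, 287.9, 287.4, 182), (150, 287.9, 287.4, 192), (160, 287.9, 287.4, 207)]
pred rows lift 4,12,18.5,20: [273.3 280.6 287.1 288.7] cols [290. 290. 290. 290.] F [ 0.2 -0.3  1. ] j6 -1.123 yaw 2.822 pos [0.591  0.133  0.0797] w 0.0233 t 18.3
```

View pics/crop7.png

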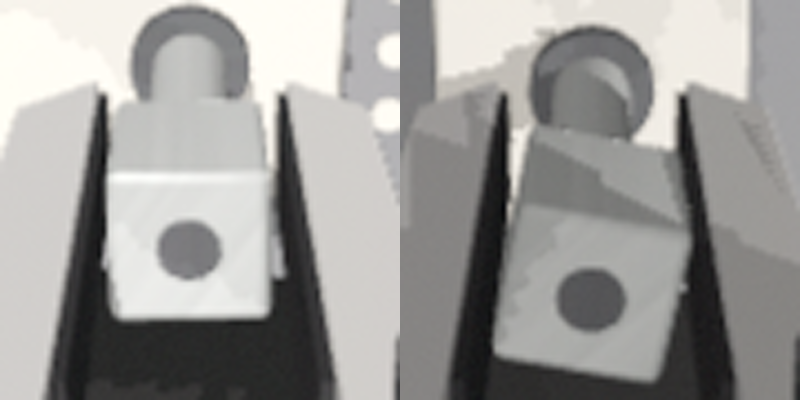

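Call:
step_arm(increments="0 0 0 0 0 -0.1; 0 0 0 0 0 -0.1; 0 0 0 0 0 0; 0 0 0 0 0 0")

```text
time: 18.75
tool_pos: [0.5911, 0.133, 0.0798]
ee_rot: [-3.141, 0.0, 3.022]
wrist_force: [0.4, -1.0, -0.1]
width: 0.0238
```

```bash
python3 trk.py g
```

```text
[(100, 287.9, 287.3, 143), (110, 287.9, 287.3, 153), (120, 287.9, 287.3, 161), (130, 287.8, 287.3, 170), (140, 287.8, 287.3, 178), (150, 287.8, 287.3, 189), (160, 287.8, 287.3, 203)]
pred rows lift 4,12,18.5,20: [273.4 280.8 287.3 288.8] cols [289. 290. 290. 290.] F [ 0.4 -1.  -0.1] j6 -1.323 yaw 3.022 pos [0.5911 0.133  0.0798] w 0.0238 t 18.75
```

Call:
step_arm(increments="0 0 0 0 0 -0.1; 0 0 0 0 0 -0.1; 0 0 0 0 0 0; 0 0 0 0 0 0")

```text
time: 19.2
tool_pos: [0.591, 0.1333, 0.0797]
ee_rot: [3.141, -0.0, -3.061]
wrist_force: [-0.3, -1.2, 0.4]
width: 0.0232
```

```bash
python3 trk.py h
```

```text
[(90, 287.3, 279.9, 120), (100, 287.4, 279.9, 134), (110, 287.4, 279.9, 143), (120, 287.3, 279.9, 152), (130, 287.3, 279.9, 160), (140, 287.3, 279.9, 170), (150, 287.2, 279.9, 181)]
pred rows lift 4,12,18.5,20: [273.9 281.2 287.7 289.3] cols [289. 289. 289. 289.] F [-0.3 -1.2  0.4] j6 -1.523 yaw -3.061 pos [0.591  0.1333 0.0797] w 0.0232 t 19.2
```

Call:
step_arm(increments="0 0 0 0 0 -0.08; 0 0 0 0 0 -0.07; 0 0 0 0 0 0; 0 0 0 0 0 0; 0 0 0 0 0 0")

```text
time: 19.75
tool_pos: [0.5909, 0.133, 0.0797]
ee_rot: [-3.141, -0.0, -2.91]
wrist_force: [-1.4, -0.7, 0.5]
width: 0.0236
```

```bash
python3 trk.py i
```

```text
[(90, 287.9, 279.9, 125), (100, 287.9, 279.9, 136), (110, 287.8, 279.9, 145), (120, 287.8, 279.9, 154), (130, 287.8, 279.9, 162), (140, 287.8, 279.9, 172), (150, 287.8, 279.9, 183)]
pred rows lift 4,12,18.5,20: [274.  281.4 287.9 289.4] cols [289. 289. 289. 289.] F [-1.4 -0.7  0.5] j6 -1.674 yaw -2.91 pos [0.5909 0.133  0.0797] w 0.0236 t 19.75
```

Call:
step_arm(increments="0 0 0 0 0 0.06; 0 0 0 0 0 0.12; 0 0 0 0 0 0.12; 0 0 0 0 0 0.12; 0 0 0 0 0 0.12")

```text
time: 20.3
tool_pos: [0.5912, 0.1332, 0.0797]
ee_rot: [3.142, 0.0, 2.829]
wrist_force: [0.3, -0.4, 0.1]
width: 0.0233
```

Call:
step_arm(increments="0 0 0 0 0 0.12; 0 0 0 0 0 0.12; 0 0 0 0 0 0.12; 0 0 0 0 0 0.12; 0 0 0 0 0 0.12")

```text
time: 20.8
tool_pos: [0.591, 0.1333, 0.0795]
ee_rot: [3.142, -0.0, 2.229]
wrist_force: [0.3, -0.2, -0.9]
width: 0.0239
```

Call:
step_arm(increments="0 0 0 0 0 0.12; 0 0 0 0 0 0.12; 0 0 0 0 0 0.12; 0 0 0 0 0 0; 0 0 0 0 0 0")

```text
time: 21.3
tool_pos: [0.591, 0.1333, 0.0798]
ee_rot: [3.141, -0.0, 1.877]
wrist_force: [0.4, -0.5, 0.4]
width: 0.024
```

```bash
python3 trk.py j
```

```text
[(120, 288.3, 278.8, 111), (130, 288.2, 278.8, 123), (140, 288.2, 278.8, 132), (150, 288.2, 278.8, 140), (160, 288.2, 278.8, 146), (170, 288.2, 278.8, 154)]
pred rows lift 4,12,18.5,20: [271.6 278.9 285.3 286.9] cols [290. 290. 290. 290.] F [ 0.4 -0.5  0.4] j6 -0.178 yaw 1.877 pos [0.591  0.1333 0.0798] w 0.024 t 21.3
```

Call:
step_arm(increments="0 0 0 0 0 0.12; 0 0 0 0 0 0.12; 0 0 0 0 0 0.12; 0 0 0 0 0 0.12; 0 0 0 0 0 0.12")

```text
time: 21.85
tool_pos: [0.5911, 0.1332, 0.0797]
ee_rot: [3.141, -0.0, 1.271]
wrist_force: [-0.2, -0.7, 0.2]
width: 0.0241
```

Call:
step_arm(increments="0 0 0 0 0 0.12; 0 0 0 0 0 0.12; 0 0 0 0 0 0.12; 0 0 0 0 0 0.12; 0 0 0 0 0 0.12")

```text
time: 22.35
tool_pos: [0.591, 0.1332, 0.0797]
ee_rot: [3.141, -0.0, 0.671]
wrist_force: [0.4, -0.1, -0.5]
width: 0.0235
```

Call:
step_arm(increments="0 0 0 0 0 0.12; 0 0 0 0 0 0.12; 0 0 0 0 0 0.12; 0 0 0 0 0 0.12; 0 0 0 0 0 0.12")

```text
time: 22.85
tool_pos: [0.5909, 0.1331, 0.0796]
ee_rot: [3.142, 0.0, 0.071]
wrist_force: [0.7, 0.2, -0.2]
width: 0.0232
```

Call:
step_arm(increments="0 0 0 0 0 0.12; 0 0 0 0 0 0.12; 0 0 0 0 0 0.12; 0 0 0 0 0 0.12; 0 0 0 0 0 0.12")

```text
time: 23.35
tool_pos: [0.5909, 0.1332, 0.0796]
ee_rot: [-3.142, 0.0, -0.529]
wrist_force: [0.7, -0.7, -0.6]
width: 0.0236
```

Call:
step_arm(increments="0 0 0 0 0 0.12; 0 0 0 0 0 0; 0 0 0 0 0 0; 0 0 0 0 0 0")

```text
time: 23.75
tool_pos: [0.5911, 0.1332, 0.0799]
ee_rot: [-3.141, -0.0, -0.643]
wrist_force: [-0.1, 0.9, 0.4]
width: 0.0236
```

```bash
python3 trk.py k
```

```text
[(140, 287.4, 274.5, 92), (150, 287.4, 274.6, 100), (170, 287.9, 275.3, 134)]
pred rows lift 4,12,18.5,20: [271.1 278.3 284.7 286.2] cols [286. 286. 286. 286.] F [-0.1  0.9  0.4] j6 2.342 yaw -0.643 pos [0.5911 0.1332 0.0799] w 0.0236 t 23.75
```

Call:
step_arm(increments="0 0 0 0 0 0; 0 0 0 0 0 0; 0 0 0 0 0 0; 0 0 0 0 0 0; 0 0 0 0 0 -0.142", claw=0.1)

```text
time: 24.3
tool_pos: [0.591, 0.1331, 0.0797]
ee_rot: [3.141, -0.0, -0.5]
wrist_force: [-0.1, -0.0, -0.2]
width: 0.0426
```

Call:
step_arm(increments="0 0 0 0 0 -0.15; 0 0 0 0 0 -0.15; 0 0 0 0 0 -0.15; 0 0 0 0 0 -0.15; 0 0 0 0 0 -0.15")

```text
time: 24.8
tool_pos: [0.591, 0.1331, 0.0797]
ee_rot: [3.141, 0.0, 0.253]
wrist_force: [-0.3, 0.4, 0.0]
width: 0.0423
```

Call:
step_arm(increments="0 0 0 0 0 -0.15; 0 0 0 0 0 -0.15; 0 0 0 0 0 -0.15; 0 0 0 0 0 -0.15; 0 0 0 0 0 -0.15")

```text
time: 25.3
tool_pos: [0.591, 0.1331, 0.0798]
ee_rot: [3.141, 0.0, 1.003]
wrist_force: [0.1, -0.1, 0.8]
width: 0.0427
```

Call:
step_arm(increments="0 0 0 0 0 -0.15; 0 0 0 0 0 -0.15; 0 0 0 0 0 -0.15; 0 0 0 0 0 -0.15; 0 0 0 0 0 -0.15")

```text
time: 25.8
tool_pos: [0.591, 0.1331, 0.0798]
ee_rot: [3.142, 0.0, 1.753]
wrist_force: [0.7, -0.2, 1.1]
width: 0.0424
```

Call:
step_arm(increments="0 0 0 0 0 -0.15; 0 0 0 0 0 -0.15; 0 0 0 0 0 -0.15; 0 0 0 0 0 -0.15; 0 0 0 0 0 -0.15")

```text
time: 26.3
tool_pos: [0.591, 0.1331, 0.0797]
ee_rot: [-3.142, 0.0, 2.503]
wrist_force: [0.4, 0.7, -0.7]
width: 0.0428
```

```bash
python3 trk.py l; python3 - <<'E'
import cv2,numpy as np
a=[cv2.resize(cv2.imread(f'pics/t_{k}.png')[210:310,240:340],(400,400),interpolation=2) for k in 'kl']
cv2.imwrite('pics/crop8.png',np.hstack(a))
E
```

```text
[(120, 288.4, 276.0, 109), (130, 288.4, 276.0, 121), (140, 288.4, 276.1, 130), (150, 288.4, 276.1, 136), (160, 288.4, 276.1, 143)]
pred rows lift 4,12,18.5,20: [272.8 280.1 286.5 288.1] cols [290. 290. 290. 290.] F [ 0.4  0.7 -0.7] j6 -0.804 yaw 2.503 pos [0.591  0.1331 0.0797] w 0.0428 t 26.3
```

View pics/crop8.png

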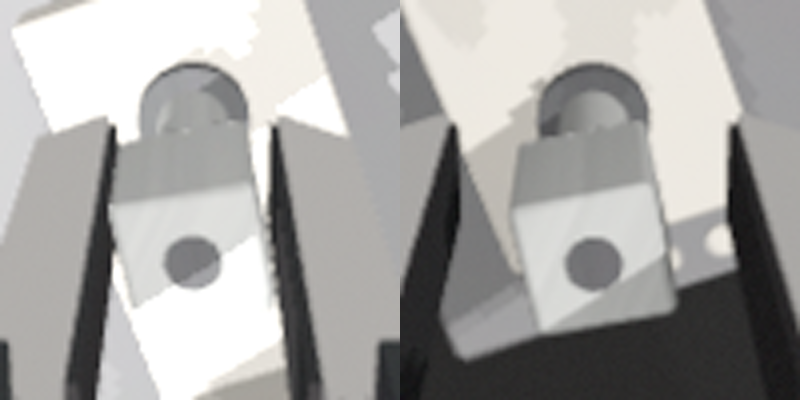

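Call:
step_arm(increments="0 0 0 0 0 0; 0 0 0 0 0 0; 0 0 0 0 0 0; 0 0 0 0 0 0; 0 0 0 0 0 0.118", claw=0.5)

```text
time: 26.85
tool_pos: [0.591, 0.1332, 0.0797]
ee_rot: [3.142, -0.0, 2.375]
wrist_force: [0.2, 0.6, -0.5]
width: 0.0235
```

Call:
step_arm(increments="0 0 0 0 0 0.118; 0 0 0 0 0 0.118; 0 0 0 0 0 0.118; 0 0 0 0 0 0.118; 0 0 0 0 0 0.118")

```text
time: 27.35
tool_pos: [0.591, 0.1332, 0.0796]
ee_rot: [3.142, -0.0, 1.783]
wrist_force: [0.7, -0.2, 0.2]
width: 0.0238
```

Call:
step_arm(increments="0 0 0 0 0 0.118; 0 0 0 0 0 0.118; 0 0 0 0 0 0.118; 0 0 0 0 0 0.118; 0 0 0 0 0 0.118")

```text
time: 27.85
tool_pos: [0.591, 0.1331, 0.0796]
ee_rot: [3.141, 0.0, 1.193]
wrist_force: [0.4, -0.2, 0.1]
width: 0.0233
```

Call:
step_arm(increments="0 0 0 0 0 0.118; 0 0 0 0 0 0.118; 0 0 0 0 0 0.118; 0 0 0 0 0 0.118; 0 0 0 0 0 0.118")

```text
time: 28.35
tool_pos: [0.5909, 0.133, 0.0795]
ee_rot: [3.141, 0.0, 0.603]
wrist_force: [0.7, -0.1, -0.6]
width: 0.0233
```

Call:
step_arm(increments="0 0 0 0 0 0.118; 0 0 0 0 0 0.118; 0 0 0 0 0 0.118; 0 0 0 0 0 0.118; 0 0 0 0 0 0.118")

```text
time: 28.85
tool_pos: [0.5908, 0.1331, 0.0795]
ee_rot: [3.141, 0.0, 0.013]
wrist_force: [-0.6, 0.0, -0.7]
width: 0.0234
```

Call:
step_arm(increments="0 0 0 0 0 0.118; 0 0 0 0 0 0.118; 0 0 0 0 0 0; 0 0 0 0 0 0; 0 0 0 0 0 0")

```text
time: 29.35
tool_pos: [0.591, 0.1331, 0.0798]
ee_rot: [3.142, -0.0, -0.216]
wrist_force: [0.0, 0.2, 0.4]
width: 0.0233
```

```bash
python3 trk.py m
```

```text
[(110, 288.2, 272.4, 104), (120, 288.2, 272.4, 117), (130, 288.2, 272.4, 125), (140, 288.2, 272.4, 132), (150, 288.2, 272.4, 139), (160, 288.2, 272.4, 146), (170, 288.2, 272.4, 153)]
pred rows lift 4,12,18.5,20: [270.4 277.6 283.9 285.5] cols [286. 286. 286. 286.] F [0.  0.2 0.4] j6 1.915 yaw -0.216 pos [0.591  0.1331 0.0798] w 0.0233 t 29.35
```

Call:
step_arm(increments="0 0 0 0 0 0; 0 0 0 0 0 0; 0 0 0 0 0 0; 0 0 0 0 0 0; 0 0 0 0 0 0", claw=1)

```text
time: 29.9
tool_pos: [0.5908, 0.1331, 0.0797]
ee_rot: [3.141, 0.0, -0.217]
wrist_force: [-0.8, 0.1, -0.9]
width: 0.02
```

Call:
step_arm(increments="0 0 0 0 0 0; 0 0 0 0 0 0; 0 0 0 0 0 0; 0 0 0 0 0 0; 0 0 0 0 0 0")

```text
time: 30.4
tool_pos: [0.5909, 0.1331, 0.0797]
ee_rot: [3.141, 0.0, -0.217]
wrist_force: [-1.2, 0.6, 0.0]
width: 0.02
```

```bash
python3 trk.py n; python3 - <<'E'
from h import *
o=get_obs();print(o['wrist_torque'].round(3))
im=snapshot('scene')[:,:,::-1];w=cv2.imread('pics/t_n.png')
u,v=proj(cam('scene'),[[.56,.14,.06]])[0].astype(int)
cv2.imwrite('pics/crop9.png',np.hstack([cv2.resize(w[90:310,180:400],(400,400),interpolation=2),cv2.resize(im[v-60:v+60,u-60:u+60],(400,400),interpolation=2)]))
E
```

```text
[(120, 288.2, 272.2, 116), (130, 288.2, 272.2, 125), (140, 288.2, 272.2, 132), (150, 288.2, 272.2, 140), (160, 288.2, 272.2, 147), (170, 288.2, 272.2, 155)]
pred rows lift 4,12,18.5,20: [270.3 277.5 283.8 285.4] cols [286. 286. 286. 286.] F [-1.2  0.6  0. ] j6 1.916 yaw -0.217 pos [0.5909 0.1331 0.0797] w 0.02 t 30.4
[-0.004  0.174 -0.016]
```

View pics/crop9.png

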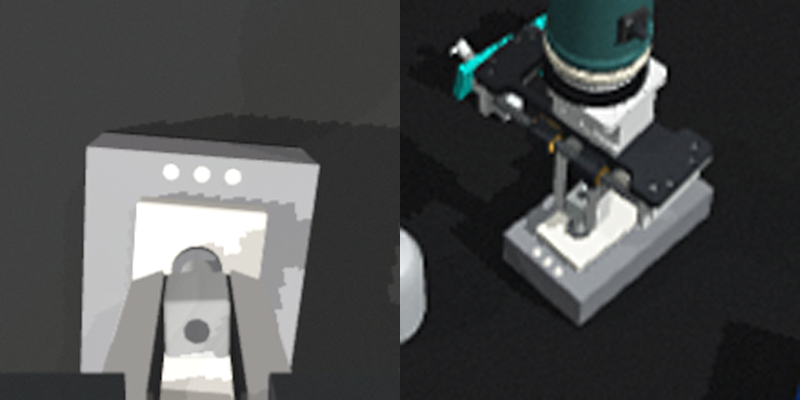

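```bash
python3 -c "
from bench import *
print(close_job())"
```

```text
the job is handed in; nothing more can be done
None
```

The battery pack is home in the dock and the thread is started. I handed the job in at about 30.5 s with the gripper still holding the bolt head. The hand-in gave no verdict.

**What I did**
- **Pack:** I lifted it off its cradle and plugged it in until it seated. Downward force built up while the tool stayed at exactly the height I expected for home. A wrist view then showed it on the dock, with its block about 0.3 mm from the measured socket centre.
- **Backward turn:** I turned the bolt loosely until the wrist camera saw the head drop about 8 mm, then 0.15 rad further to be sure.
- **Forward turn:** I turned it one full turn, re-gripping once halfway, and then gripped it tight.

**Last checks**
- **Grip:** the fingers stand 20.0 mm apart, the width of the head. I did not measure the grip force itself.
- **Bolt angle:** it worked out at about 6.3 rad forward of the drop, give or take 0.1. The target was one turn, 6.28 rad.
- **Bolt lift:** the last camera reading gave about 6 mm against the expected 4 mm. I put the gap down to a camera bias of about 1.5 mm that changes with tool yaw, as earlier readings showed. Either value is within the allowed 1 to 8.5 mm.
- **Pack and bystanders:** the pack still lay flat in the last picture. I kept the path clear of the bottle, canister and basket and felt no unexpected contact. I did not measure their positions again.

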